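# Slide-angle test: cull the carton board that slips

## Robot

A 6-joint arm with a two-finger parallel gripper is mounted at the origin on a cart in front of the work surface, level with it; the furniture and walls round the work are solid. World frame = base frame: x ahead of the robot, y to its left, z up, the work surface at z = 0. Lengths are in m, angles in rad, forces in N, time in s.
With the tool pointing down it reaches from about 0.35 to 0.925 m from the base axis. Payload 6.4 kg.
Tool frame: the origin (TCP) lies between the finger pads; the fingertips stand 19 mm ahead of it and the grasp point (between the pads) is the TCP; z points along the fingers, y is the line along which they close (so a half turn about z gives the same grasp; the last joint's range is limited). The gripper opens to 85 mm and grips with 20 to 120 N. Pads are 22 mm wide; open, the fingers measure 114 mm over their backs; the gripper's body (76 mm by 85 mm) begins 54 mm behind the grasp point. The pads swing forward as they close: fully open they stand 13 mm farther back than shut.
Start: joints at [-1.416, 0.245, 1.558, -0, 1.339, -0.174], TCP at [0.21, -0.615, 0.25] pointing down, gripper open.
Joint ranges: [-3.13, 3.13], [-1.02, 2.26], [0.13, 2.54], [-0.95, 4.09], [0.21, 2.88], [-2.74, 2.74]. Speed limits (rad/s): [2.57, 2.57, 3.14, 3.14, 3.14, 3.14].

## Interface

Orientations are given as a unit quaternion [w, x, y, z].
In Python, from plant import r, imaging, job, get_state gives the robot as it stands (r), with the cameras (imaging), the readings as plain functions and the job (job).
- The arm moves only by the tool drive_effector, called after "Request:" as name(argument=value, ...) on one line, values as JSON. Schema: {"type":"object","properties":{"segments":{"type":"string"},"clamp_n":{"type":"number"},"only":{"type":"string"},"quiet":{"type":"boolean"},"lines":{"type":"string"}},"required":["segments"],"additionalProperties":false}. segments is a string of 1 to 12 rows, parted by semicolons, with the numbers parted by spaces; each row has 5 numbers: the finger opening in m, then dx, dy, dz in m, then a turn about the tool's z in rad; each row shifts and turns the commanded pose from where the row before left it, along the tool's axes as they then stand; what a row does not reach is not made up. A row lasts 1/12 s, in which the tool goes at most 0.0417 m and 0.125 rad, less where a joint would pass 70% of its speed; a pose out of reach is approached as far as the arm can. The fingers move at their own pace and stop on an object; clamp_n is the grip in N (left out, the last holds). Time passes only in rows, so rows that do not move let the fingers close. The tool returns the time, the measured TCP pose, the force, the opening and the grip force at its end. only (a regular expression) keeps the lines of the reply that match it, lines (a string "A,B") keeps lines A to B, and quiet returns only ok. Input that does not fit is refused with a message, and nothing moves.
- get_state(): the state, without advancing time (a new reading comes with each control period).
- imaging.grab_frame(name): name is "side" or "top"; returns the picture (420x560x3 uint8, blue, green, red); there is no depth.
- imaging.calibration(name): a dict with "fx", "fy", "cx", "cy" (pixels), "k1" (the pictures are not rectified: a ray, as slopes to the right and down, at radius r is drawn at 1 + k1 r^2 times it, then the intrinsics apply), "extrinsics" (4x4, takes a point from camera to world coordinates). Camera axes: x right, y down, z forward; pixel columns grow to the right and rows downward; lengths in m; the calibration is good to about 2 mm. A picture is of the moment at which its call begins. calibration takes no time and is no camera call.
- job.job_done(): hands the job in; it is judged then, once.
The state is a dict: "t": time; "joints": joint angles; "dq": joint speeds; "joint_efforts": joint torques, N m; "position": TCP position; "eef_rot": TCP orientation; "contact_force": force on the tool from outside, world axes, zero at the start; "ft_torque": the same for the moment, N m; "finger_gap": finger opening in m; "grip_force": force on a finger pad.
Only numpy, scipy, OpenCV 4.12 (cv2) and the standard library are available. Lean on these libraries where they do the work, as an engineer would, in place of code of your own. Each camera call takes 0.05 s, during which the arm holds its last target. There are 200 camera calls.

## Task

Run the slide-angle test on the carton board: lay the sled that waits on the tester's fixed bed into the free lane of the flat hinged plate, between the other two and wholly uphill of the scribed line, let go of it, then raise the plate slowly to its stop (the ball knob on its free end is there for that) and see which sleds slide down to the stop bar. Lower the plate gently until it lies flat again and sort the sleds: stand any that slid upright on the floor of the cardboard carton, and leave those that held standing on the plate uphill of the line for the next run. Leave the other things on the bench where they are.

Things in the scene. Friction and masses are not known exactly. Their poses are not given: they have to be found in the camera images.
- sled_1: One of three like test sleds, 160 g: flat steel block 36 (x) x 60 (y) x 19 mm with a carton-board sole; on its middle an upright round grip post, 22 mm across, from 19 to 51 mm above the underside. Origin: centre of the underside, z up through the post. Which sleds hold and which slide cannot be seen, only tried. Two start on the plate, one on the fixed bed; which is where changes.
- sled_2: As sled_1.
- sled_3: As sled_1.
- plate (a joint): Tilt of the tester's hinged plate in rad: 0 flat (start), 0.436 at its stop; positive lifts the knob end. Stiff hinge: it stays where let go, also loaded; moving it takes 8 to 15 N up, a few N down, at the knob. A slippery sled starts sliding before half the full tilt and ends at the 12 mm high stop bar, its origin 44 mm from the hinge line; a sled that holds stays put at full tilt.
- plate_line (a point): Middle of the scribed line across the top of the polished steel plate (180 wide, 290 mm long, top 50 mm over the bench when flat), 165 mm from the hinge line. Turns with the plate: x across, y downhill to the hinge, z out of the surface. Uphill is y < 0; the plate ends at y = -125 mm. The two sleds on the plate start at x about -55 and +55, y about -30 to -55 mm; the free lane is at x = 0.
- plate_knob (a point): Centre of the black ball knob, 32 mm in diameter, on a 10 mm stud on a tongue at the free end of the plate, 315 mm from the hinge line and 34 mm above the plate's top. It moves with the plate; its axes are those of plate_line.
- plate_hinge (a point): Middle of the plate's hinge line, on the fixed part of the tester, 4 mm below the top of the flat plate. The hinge line is its x axis; y points from the knob end past the hinge to the fixed bed, z up. Turns with the tester's yaw.
- bed_top (a point): Middle of the fixed bed's top: a level aluminium table 180 (x) x 100 (y) mm beyond the hinge, as high as the flat plate (50 mm). One sled waits on it at the start. Axes as plate_hinge.
- carton_floor (a point): Middle of the inner floor of the cut-down cardboard carton for sleds that slid: fixed, outside 150 (x) x 112 (y) mm, inside 142 x 104 mm, walls 4 mm thick and 46 mm high over the bench, a folded-out flap hanging outside each short side, floor 4 mm above the bench.
- marker_red: Marker pen lying on the bench, 18 x 148 x 18 mm. Bystander.
- tin_sample_1: Round sample tin, 68 mm in diameter, 82 mm high, standing. Bystander.
- pouch: Small filled stand-up pouch, 49 x 75 x 130 mm, standing. Bystander.
- box_cutter: Box cutter lying on the bench, 24 x 162 x 17 mm. Bystander.
- pocket_scale: Flat pocket scale, 78 x 110 x 32 mm. Bystander.

How it is judged:
On the way, in this order (a step that is already met when the one before it is completed fails the run):
1. with the plate still flat, all three sleds stand on it uphill of the line, let go (value of joint plate below 0.04 rad and x of sled_1 in the frame of plate_line between -0.085 and 0.085 m and z of sled_1 in the frame of plate_line between -0.006 and 0.008 m and y of sled_1 in the frame of plate_line between -0.105 and -0.02 m and x of sled_2 in the frame of plate_line between -0.085 and 0.085 m and z of sled_2 in the frame of plate_line between -0.006 and 0.008 m and y of sled_2 in the frame of plate_line between -0.105 and -0.02 m and x of sled_3 in the frame of plate_line between -0.085 and 0.085 m and z of sled_3 in the frame of plate_line between -0.006 and 0.008 m and y of sled_3 in the frame of plate_line between -0.105 and -0.02 m and contact force between the fingers and sled_1 below 0.1 N and contact force between the fingers and sled_2 below 0.1 N and contact force between the fingers and sled_3 below 0.1 N), for 0.2 s.
2. the plate is at its stop: the slippery sled has slid down to the stop bar, the others have held, none of them touched by the robot (value of joint plate above 0.415 rad and x of sled_1 in the frame of plate_line between -0.085 and 0.085 m and z of sled_1 in the frame of plate_line between -0.006 and 0.008 m and y of sled_1 in the frame of plate_line between -0.105 and -0.005 m and x of sled_2 in the frame of plate_line between -0.085 and 0.085 m and z of sled_2 in the frame of plate_line between -0.006 and 0.008 m and y of sled_2 in the frame of plate_line between 0.09 and 0.14 m and x of sled_3 in the frame of plate_line between -0.085 and 0.085 m and z of sled_3 in the frame of plate_line between -0.006 and 0.008 m and y of sled_3 in the frame of plate_line between -0.105 and -0.005 m and contact force between the fingers and sled_1 below 0.1 N and contact force between the fingers and sled_2 below 0.1 N and contact force between the fingers and sled_3 below 0.1 N), for 0.3 s.
At the end, for the whole second after the job is handed in: The plate lies flat again (below 0.03 rad); the sled that slid stands in the carton, within 60 and 45 mm of its middle, sole on its floor (within 8 mm); the sleds that held stand on the plate with their middles at least 10 mm uphill of the line; all upright within 0.12 rad, at rest and released (value of joint plate below 0.03 rad and x of sled_1 in the frame of plate_line between -0.085 and 0.085 m and z of sled_1 in the frame of plate_line between -0.006 and 0.008 m and y of sled_1 in the frame of plate_line between -0.115 and -0.01 m and angle between each of sled_1, sled_3, sled_2's own z axis and vertical below 0.12 rad and linear speed of each of sled_1, sled_3, sled_2 below 0.02 m/s and x of sled_3 in the frame of plate_line between -0.085 and 0.085 m and z of sled_3 in the frame of plate_line between -0.006 and 0.008 m and y of sled_3 in the frame of plate_line between -0.115 and -0.01 m and x of sled_2 in the frame of carton_floor between -0.06 and 0.06 m and y of sled_2 in the frame of carton_floor between -0.045 and 0.045 m and z of sled_2 in the frame of carton_floor between -0.004 and 0.008 m); the robot touches nothing.
It fails at once if the plate is jerked up (faster than 0.7 rad/s) or slammed down (faster than 0.9 rad/s) (velocity of joint plate above 0.7 rad/s or velocity of joint plate below -0.9 rad/s).
It fails at once if one of the bystanders (marker, tin, pouch, box cutter, scale) is moved by more than 40 mm (distance of any of marker_red, tin_sample_1, pouch, box_cutter, pocket_scale from where it was at the start of the episode above 0.04 m).
It also fails if it takes over 58 s, if anything falls off the work surface, if the arm or the gripper's body presses on something with over 40 N, if the wrist force passes 120 N, or if a joint passes its speed limit or range.

## Working session

There is one attempt and no reset: what is moved stays moved. The work goes in short steps, Python scripts to look and compute and a tool call to move; the robot and the scene stay as the last step left them, time stands still between calls to the robot, and variables do not carry over. Pictures are saved under pics/ and viewed, at most 12 in all, crops included, and the job is handed in when it is done.

```bash
ls; mkdir -p pics
```

Run:
```python
from plant import r, imaging, job, get_state
import cv2
for n in("top","side"):
    cv2.imwrite(f"pics/{n}0.png",imaging.grab_frame(n)); c=imaging.calibration(n); print(n,c)
print(get_state())
```

```text
pics
plant.py
top {'fx': 385.0879819010264, 'fy': 385.0879819010264, 'cx': 281.46403913137726, 'cy': 212.31360946221537, 'k1': -0.09927236533930801, 'extrinsics': array([[ 0.00550717, -0.99890048,  0.04655636,  0.46447102],
       [-0.99987705, -0.00618415, -0.01440961, -0.06634364],
       [ 0.01468168, -0.04647128, -0.99881173,  1.23491769],
       [ 0.        ,  0.        ,  0.        ,  1.        ]])}
side {'fx': 439.5694210375274, 'fy': 439.5694210375274, 'cx': 284.72854042446556, 'cy': 204.9731346400071, 'k1': 0.030983682190172113, 'extrinsics': array([[-0.86241603, -0.29469054,  0.41157754, -0.03415503],
       [-0.5056959 ,  0.4652834 , -0.72648676,  0.88456077],
       [ 0.02258858, -0.8346669 , -0.55029166,  0.82880473],
       [ 0.        ,  0.        ,  0.        ,  1.        ]])}
{'t': 0.1, 'joints': array([-1.41612749e+00,  2.45750434e-01,  1.55892560e+00,  2.68377886e-05,
        1.33869170e+00, -1.74068516e-01]), 'dq': array([-4.55468684e-04, -1.86387817e-03, -3.52124362e-03, -9.98437109e-04,
        5.66086761e-05,  7.33148120e-05]), 'joint_efforts': array([ 9.57417869e-04, -4.30672896e+01, -3.27127218e+01, -5.79391212e-05,
        2.85290713e-03, -3.84840661e-06]), 'position': array([ 0.2098073 , -0.61470187,  0.24926852]), 'eef_rot': array([-8.87370142e-04,  9.86521974e-01,  1.63626427e-01,  2.16645474e-05]), 'contact_force': array([-0.03767931, -0.10385714, -0.12206506]), 'ft_torque': array([ 0.02553218, -0.03668945,  0.02754605]), 'grip_force': 0.0, 'finger_gap': 0.08536207513420709}
```

View pics/top0.png

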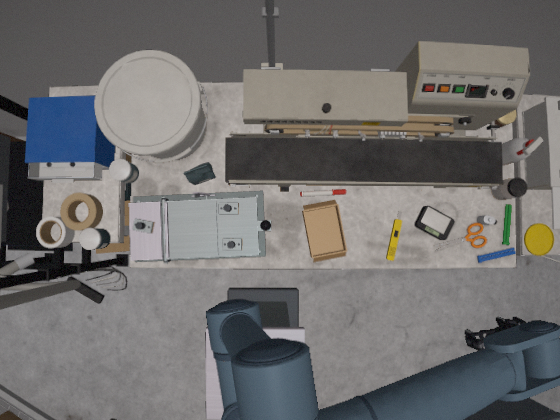

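View pics/side0.png

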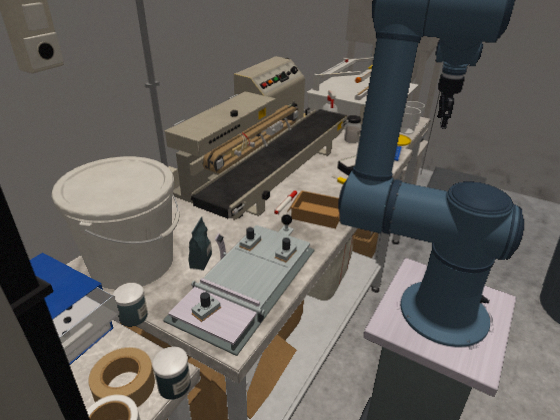

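The top view shows the bed at left with its sled's post at about (143,227). The plate sleds are at about (229,209) and (231,243), the knob at (265,225), the carton at about (323,231), and the marker at (323,192). The side view agrees. I'll measure these next.

Create h.py:
```python
import numpy as np, cv2
from plant import r, imaging, job, get_state
from scipy.spatial.transform import Rotation as R
def ray(n,uv):
    c=imaging.calibration(n); d=np.array([(uv[0]-c["cx"])/c["fx"],(uv[1]-c["cy"])/c["fy"]]); s=d.copy()
    for _ in range(10): s=d/(1+c["k1"]*(s@s))
    E=c["extrinsics"]; return E[:3,3],E[:3,:3]@np.array([s[0],s[1],1])
def onz(n,uv,z):
    o,d=ray(n,uv); return o+d*(z-o[2])/d[2]
def px(n,p):
    c=imaging.calibration(n); E=c["extrinsics"]; q=E[:3,:3].T@(np.array(p)-E[:3,3]); s=q[:2]/q[2]; s=s*(1+c["k1"]*s@s)
    return s*[c["fx"],c["fy"]]+[c["cx"],c["cy"]]
def blobs(im,box,thr=60,amin=15):
    x0,y0,x1,y1=box; g=im[y0:y1,x0:x1].max(2)
    n,_,st,ce=cv2.connectedComponentsWithStats((g<thr).astype(np.uint8))
    return [(ce[i]+[x0,y0],st[i]) for i in range(1,n) if st[i][4]>=amin]
def pose():
    s=get_state(); q=s["eef_rot"]; return s["position"],R.from_quat([q[1],q[2],q[3],q[0]])
def to(p):   # world displacement -> tool axes
    a,b=pose(); return b.inv().apply(np.array(p)-a)
```

Run:
```python
from h import *
im=cv2.imread("pics/top0.png")
for c,s in blobs(im,(128,188,350,262)): print(c.round(1),s, onz("top",c,.101).round(4))
cr=im[182:268,120:355]; cv2.imwrite("pics/cr.png",cv2.resize(cr,None,fx=3.4,fy=3.4,interpolation=cv2.INTER_CUBIC))
im=cv2.imread("pics/side0.png")
for c,s in blobs(im,(170,180,310,330)): print(c.round(1),s)
```

```text
[128.9 193. ] [ 0  0  3 12 32] [0.5722 0.3734 0.101 ]
[284.3 189. ] [153   0   8   3  23] [ 0.5865 -0.0909  0.101 ]
[265.3 224.9] [133  32  10  10  76] [ 0.48   -0.0354  0.101 ]
[142.5 225.4] [13 35  4  6 17] [0.476  0.3296 0.101 ]
[221.5 194.9] [  20    0   72   38 1399]
[265.4 194.8] [92 11  8  9 62]
[235.1 208.9] [61 23 11 14 35]
[286.5 219.4] [112  35  10  11  85]
[198.9 247.5] [ 19  38  23  52 730]
[250.  233.3] [77 48  7 11 71]
[219.7 238.7] [47 56  6  7 27]
[285.9 243.9] [113  58   7  12  76]
[205.  299.7] [ 31 113   9  14 115]
[260.  317.3] [ 88 133   6  10  44]
[173.7 319.4] [  2 137   5   5  17]
[250.1 324.9] [ 76 139   8  11  33]
```

View pics/cr.png

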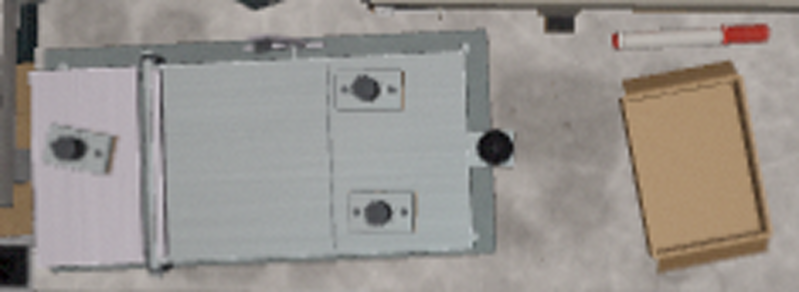

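Positions in the crop (crop pixel/3.4 + (120,182)): scribed line from (327,62) to (335,250), bed sled post at (68,148), plate posts at (366,89) and (377,212), knob at (494,147). Carton corners are at about (624,98), (733,78), (768,235) and (655,255). Now I'll turn these into metres.

Run:
```python
from h import *
P=lambda u,v,z: onz("top",(120+(u+.5)/3.4-.5,182+(v+.5)/3.4-.5),z)
def tri(a,b):
    o1,d1=ray("top",a);o2,d2=ray("side",b)
    s=np.linalg.lstsq(np.stack([d1,-d2],1),o2-o1,rcond=None)[0]
    return ((o1+s[0]*d1+o2+s[1]*d2)/2).round(4),np.linalg.norm(o1+s[0]*d1-o2-s[1]*d2).round(4)
q=lambda u,v:(120+(u+.5)/3.4-.5,182+(v+.5)/3.4-.5)
print("knob",tri((265.3,224.9),(286.5,219.4)))
print("bedpost",tri(q(68,148),(205,299.7)),P(68,148,.085))
print("postA",tri(q(366,89),(250,233.3)),P(366,89,.085))
print("postB",tri(q(377,212),(285.9,243.9)),P(377,212,.085))
L=[P(327,62,.05),P(335,250,.05)];print("line",L,np.mean(L,0))
print("ends",P(468,47,.05),P(478,247,.05), "bedL",P(30,70,.05),P(38,268,.05))
for c in[(624,98),(733,78),(768,235),(655,255)]:print("carton",P(*c,.046))
# bed sled: top-face via grey mask
im=cv2.imread("pics/top0.png")
print(im[225,160],im[230,150],im[225:226,130:160].tolist())
```

```text
knob (array([ 0.4799, -0.035 ,  0.084 ]), np.float64(0.0006))
bedpost (array([0.4764, 0.3433, 0.0862]), np.float64(0.0005)) [0.47665922 0.3438634  0.085     ]
postA (array([0.5307, 0.0792, 0.0858]), np.float64(0.0005)) [0.53051188 0.07917999 0.085     ]
postB (array([0.4222, 0.0679, 0.0863]), np.float64(0.0011)) [0.42261496 0.06832864 0.085     ]
line [array([0.55686188, 0.1194136 , 0.05      ]), array([0.38679339, 0.11011205, 0.05      ])] [0.47182763 0.11476282 0.05      ]
ends [ 0.57127151 -0.00855915  0.05      ] [ 0.39039982 -0.01902994  0.05      ] bedL [0.54819662 0.39364982 0.05      ] [0.36743622 0.38254752 0.05      ]
carton [ 0.52601546 -0.15067697  0.046     ]
carton [ 0.54494728 -0.25041892  0.046     ]
carton [ 0.40194841 -0.2825106   0.046     ]
carton [ 0.38359739 -0.17934494  0.046     ]
[167 161 168] [141 142 137] [[[184, 177, 186], [178, 174, 179], [174, 168, 175], [160, 158, 160], [140, 140, 137], [93, 91, 90], [71, 70, 66], [76, 71, 72], [71, 67, 65], [74, 70, 71], [77, 72, 73], [75, 72, 69], [35, 34, 38], [37, 34, 33], [45, 46, 42], [90, 91, 89], [139, 140, 137], [154, 155, 150], [149, 149, 146], [153, 152, 150], [161, 160, 157], [141, 141, 138], [98, 100, 97], [98, 108, 124], [154, 154, 165], [179, 173, 180], [181, 173, 182], [180, 174, 181], [181, 174, 182], [178, 171, 179]]]
```

The two views agree to about 1 mm. Tester yaw is about 0.058 and the line middle is at (0.471, 0.115). Next I head for the bed sled.

Request:
drive_effector(segments="0.05 0.031 -0.025 0 0;0.05 0.031 -0.025 0 0;0.05 0.031 -0.025 0 0;0.05 0.031 -0.025 0 0;0.05 0.031 -0.025 0 0;0.05 0.031 -0.025 0 0;0.05 0.031 -0.025 0 0;0.05 0.031 -0.025 0 0;0.05 0.031 -0.025 0 0;0.05 0.031 -0.025 0 0;0.05 0.031 -0.025 0 0;0.05 0.031 -0.025 0 0", clamp_n=40)

```text
t: 1.1
position: [0.4656, -0.2091, 0.25]
eef_rot: [-0.0, 0.987, 0.164, -0.0]
contact_force: [1.3, -0.4, -0.4]
finger_gap: 0.0501
grip_force: 0.0
```

Run:
```python
from h import *
print(to([.4764,.3433,.2]),pose()[1].as_matrix().round(3).tolist(),get_state()["joints"].round(2))
im=cv2.imread("pics/top0.png").astype(int)[205:245,130:162]
m=((im[:,:,0]-im[:,:,1])<3.5).astype(np.uint8)
m=cv2.morphologyEx(m,cv2.MORPH_OPEN,np.ones((2,2)))
cs,_=cv2.findContours(m,0,2); 
for c in cs:
    if cv2.contourArea(c)>60:
        b=cv2.boxPoints(cv2.minAreaRect(c))+[130,205]; print(cv2.minAreaRect(c)); print([onz("top",p,.06)[:2].round(3).tolist() for p in b])
```

```text
[ 0.18858205 -0.51934844  0.05012565] [[0.946, 0.323, -0.0], [0.323, -0.946, 0.0], [-0.0, -0.0, -1.0]] [-0.64 -0.09  1.91 -0.    1.32  0.6 ]
((14.38461685180664, 21.576923370361328), (20.592195510864258, 12.355316162109375), 11.309932708740234)
[[0.46, 0.373], [0.497, 0.366], [0.485, 0.303], [0.448, 0.31]]
```

Request:
drive_effector(segments="0.05 0.014 -0.038 0 0;0.05 0.014 -0.038 0 0;0.05 0.014 -0.038 0 0;0.05 0.014 -0.038 0 0;0.05 0.014 -0.038 0 0;0.05 0.014 -0.038 0 0;0.05 0.014 -0.038 0 0;0.05 0.014 -0.038 0 0;0.05 0.014 -0.038 0 0;0.05 0.014 -0.038 0 0;0.05 0.014 -0.038 0 0;0.05 0.014 -0.038 0 0")

```text
t: 2.1
position: [0.4762, 0.2768, 0.25]
eef_rot: [0.0, 0.986, 0.164, -0.0]
contact_force: [0.5, -1.1, -0.3]
finger_gap: 0.0502
grip_force: 0.0
```

Request:
drive_effector(segments="0.05 0.01 -0.03 0 0;0.05 0.01 -0.03 0 0;0.05 0 0 0.005 -0.125;0.05 0 0 0.005 -0.125;0.05 0 0 0.005 -0.125;0.05 0 0 0.005 -0.125;0.05 0 0 0.005 -0.125;0.05 0 0 0.005 -0.125;0.05 0 0 0.005 -0.125;0.05 0 0 0.005 -0.125;0.05 0 0 0.005 -0.125;0.05 0 0 0.005 -0.125")

```text
t: 3.1
position: [0.4761, 0.3378, 0.1995]
eef_rot: [-0.0, 0.702, 0.712, -0.0]
contact_force: [0.3, -0.4, 0.2]
finger_gap: 0.0497
grip_force: 0.0
```

Request:
drive_effector(segments="0.05 0 0 0.005 -0.125;0.05 0 0 0.005 -0.125;0.05 0 0 0.005 -0.125;0.05 0 0 0.005 -0.125;0.05 0 0 0.005 -0.125;0.05 0 0 0.005 -0.125;0.05 0 0 0.005 -0.125;0.05 0 0 0.005 -0.125;0.05 0 0 0 -0.125;0.05 0 0 0 -0.125;0.05 0 0 0 -0.125")

```text
t: 4.02
position: [0.476, 0.3377, 0.1596]
eef_rot: [-0.001, 0.091, 0.996, -0.0]
contact_force: [0.8, -0.3, 0.3]
finger_gap: 0.0501
grip_force: 0.0
```

Run:
```python
from h import *
m=pose()[1].as_matrix()
print(to([.4764,.3433,.092]),np.arctan2(m[1,1],m[0,1]),get_state()["joints"].round(2))
```

```text
[0.0005342  0.00561752 0.06759095] 1.3891701391075078 [ 0.42  0.19  1.8  -0.    1.16 -0.97]
```

Request:
drive_effector(segments="0.05 0 0.0055 0.02 0;0.05 0 0 0.025 0;0.05 0 0 0.0225 0;0.05 0 0 0 0;0.015 0 0 0 0;0.015 0 0 0 0;0.015 0 0 0 0;0.015 0 0 0 0;0.015 0 0 0 0;0.015 0 0 0 0", clamp_n=40)

```text
t: 4.85
position: [0.4784, 0.3437, 0.0944]
eef_rot: [0.001, 0.094, 0.996, 0.001]
contact_force: [-0.6, -1.5, 4.8]
finger_gap: 0.0207
grip_force: 39.9
```

Request:
drive_effector(segments="0.015 0 0 -0.02 0;0.015 0 0 -0.03 0;0.015 0 0 -0.03 0;0.015 0 0 0 -0.125;0.015 0 0 0 -0.125")

```text
t: 5.27
position: [0.4787, 0.344, 0.1756]
eef_rot: [0.002, -0.034, 0.999, 0.001]
contact_force: [-0.5, -0.3, -2.5]
finger_gap: 0.0206
grip_force: 39.5
```

Run:
```python
from h import *
m=pose()[1].as_matrix()
print(to([.4770,.065,.092]),np.arctan2(m[1,1],m[0,1]))
cv2.imwrite("pics/side1.png",imaging.grab_frame("side")[150:360,130:410].repeat(2,0).repeat(2,1))
```

```text
[ 0.02109104 -0.27839715  0.08301146] 1.6390247398539528
```

View pics/side1.png

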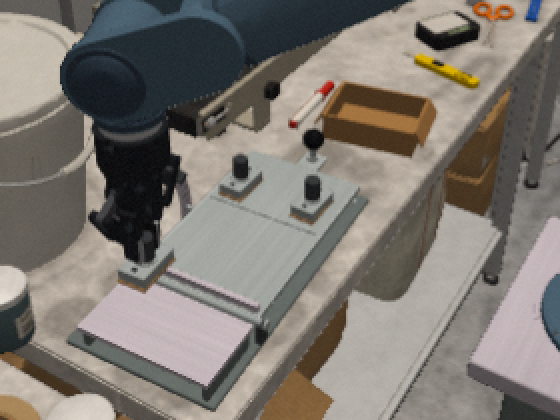

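The sled hangs level in the fingers and the other two sleds haven't moved. Carrying it to the free lane.

Request:
drive_effector(segments="0.015 0.0024 -0.0348 0 0;0.015 0.0024 -0.0348 0 0;0.015 0.0024 -0.0348 0 0;0.015 0.0024 -0.0348 0 0;0.015 0.0024 -0.0348 0 0;0.015 0.0024 -0.0348 0 0;0.015 0.0024 -0.0348 0 0;0.015 0.0024 -0.0348 0 0;0.015 0 0 0.02 0;0.015 0 0 0.02 0;0.015 0 0 0.02 0;0.015 0 0 0 0")

```text
t: 6.32
position: [0.472, 0.0643, 0.1085]
eef_rot: [-0.004, -0.03, 1.0, 0.001]
contact_force: [-0.6, -0.1, -2.3]
finger_gap: 0.021
grip_force: 39.8
```

Run:
```python
from h import *
print(to([.479,.065,.0945]))
im=imaging.grab_frame("side"); cv2.imwrite("pics/side2.png",im[180:320,200:340].repeat(4,0).repeat(4,1))
```

```text
[-0.00712364  0.00031087  0.01396488]
```

View pics/side2.png

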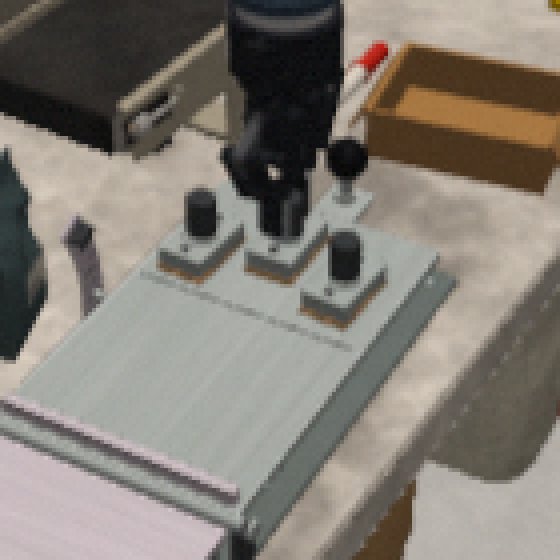

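The sled hovers in the lane uphill of the line, slightly near the robot's side. I shift it 7 mm, lower it and release.

Request:
drive_effector(segments="0.015 -0.007 0 0.003 0;0.015 0 0 0.006 0;0.015 0 0 0.004 0;0.015 0 0 0 0")

```text
t: 6.7
position: [0.4825, 0.0649, 0.0995]
eef_rot: [-0.0, -0.031, 1.0, 0.0]
contact_force: [-0.5, 0.1, -2.5]
finger_gap: 0.0209
grip_force: 39.9
```

Request:
drive_effector(segments="0.015 0 0 0.001 0;0.03 0 0 0 0;0.05 0 0 0 0;0.05 0 0 0 0;0.05 0 0 -0.01 0;0.05 0 0 -0.03 0;0.05 0 0 -0.03 0;0.05 0 0 0 0;0.05 0 0 0 0")

```text
t: 7.45
position: [0.4843, 0.0646, 0.1718]
eef_rot: [0.003, -0.031, 1.0, -0.0]
contact_force: [-0.0, -0.6, -0.6]
finger_gap: 0.0499
grip_force: 0.0
```

Run:
```python
from h import *
m=pose()[1].as_matrix()
print(to([.4799,-.035,.16]),np.arctan2(m[1,1],m[0,1]))
im=imaging.grab_frame("side"); cv2.imwrite("pics/side3.png",im[180:320,200:340].repeat(4,0).repeat(4,1))
```

```text
[ 0.01065508 -0.09907766  0.01187511] 1.6330462191182942
```

View pics/side3.png

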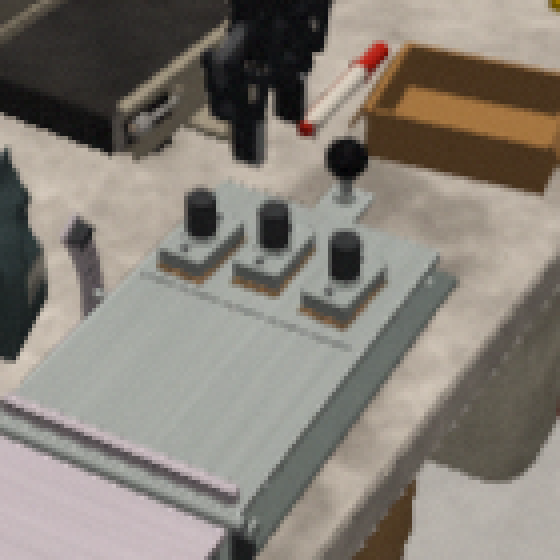

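All three sleds stand uphill of the line, released, and the knob at crop (347,158) is clear. Next I turn and go to the knob.

Request:
drive_effector(segments="0.06 0.0036 -0.033 0 0;0.06 0.0036 -0.033 0 0;0.06 0.0036 -0.033 0 0;0.06 0 0 0 0.125;0.06 0 0 0 0.125;0.06 0 0 0 0.125;0.06 0 0 0 0.125;0.06 0 0 0 0.125;0.06 0 0 0 0.125;0.06 0 0 0 0.125;0.06 0 0 0 0.125;0.06 0 0 0 0.125")

```text
t: 8.5
position: [0.4769, -0.0345, 0.1673]
eef_rot: [-0.002, 0.509, 0.861, -0.0]
contact_force: [-0.3, -0.7, 0.1]
finger_gap: 0.0603
grip_force: 0.0
```

Request:
drive_effector(segments="0.06 0 0 0 0.125;0.06 0 0 0 0.125;0.06 0 0 0 0.125;0.06 0 0 0 0.075;0.06 0 0 0 0;0.06 0 0 0 0")

```text
t: 9.0
position: [0.4772, -0.0345, 0.1677]
eef_rot: [-0.001, 0.686, 0.728, -0.0]
contact_force: [-0.2, 0.3, 0.7]
finger_gap: 0.0601
grip_force: 0.0
```

Run:
```python
from h import *
m=pose()[1].as_matrix()
print(to([.4799,-.035,.086]),np.arctan2(m[1,1],m[0,1]))
```

```text
[-0.00068255  0.00283072  0.08173515] 0.06002061151294024
```

Request:
drive_effector(segments="0.06 0 0.0027 0.02 0;0.06 0 0 0.03 0;0.06 0 0 0.025 0;0.06 0 0 0.007 0;0.06 0 0 0 0;0.02 0 0 0 0;0.02 0 0 0 0;0.02 0 0 0 0;0.02 0 0 0 0;0.02 0 0 0 0", clamp_n=70)

```text
t: 9.83
position: [0.48, -0.035, 0.0887]
eef_rot: [-0.001, 0.686, 0.728, -0.001]
contact_force: [-9.2, -1.6, 9.7]
finger_gap: 0.0287
grip_force: 68.3
```

Run:
```python
from h import *
s=get_state(); print(s["position"],s["contact_force"])
m=pose()[1].as_matrix(); print(m[:,0],m[:,1])
rr=np.hypot(.315,.038); a0=np.arctan2(.038,.315)
for a in np.linspace(0,.436,8): print(a.round(3),"y toward hinge",(rr*(np.cos(a0)-np.cos(a0+a))).round(4),"up",(rr*(np.sin(a0+a)-np.sin(a0))).round(4))
```

```text
[ 0.48004469 -0.03498168  0.08866863] [-9.22552618 -1.6411638   9.66035695]
[-5.91636014e-02  9.98247979e-01 -8.00298826e-04] [ 0.99824464  0.05916119 -0.00275643]
0.0 y toward hinge 0.0 up 0.0
0.062 y toward hinge 0.003 up 0.0195
0.125 y toward hinge 0.0072 up 0.0388
0.187 y toward hinge 0.0125 up 0.0579
0.249 y toward hinge 0.0191 up 0.0765
0.311 y toward hinge 0.0268 up 0.0947
0.374 y toward hinge 0.0356 up 0.1124
0.436 y toward hinge 0.0455 up 0.1295
```

The grip sits about 6 mm above the ball's middle, so I re-grip lower.

Request:
drive_effector(segments="0.05 0 0 0 0;0.05 0 0 0 0;0.05 0 0 0 0;0.05 0 0 0.006 0;0.05 0 0 0 0;0.02 0 0 0 0;0.02 0 0 0 0;0.02 0 0 0 0;0.02 0 0 0 0;0.02 0 0 0 0", clamp_n=70)

```text
t: 10.67
position: [0.4799, -0.0346, 0.0809]
eef_rot: [-0.001, 0.686, 0.727, -0.001]
contact_force: [-5.3, -0.2, 4.8]
finger_gap: 0.0294
grip_force: 68.6
```

Request:
drive_effector(segments="0.02 0.0007 0 -0.0049 0;0.02 0.0007 0 -0.0049 0;0.02 0.0007 0 -0.0049 0;0.02 0.0007 0 -0.0049 0;0.02 0.001 0 -0.0048 0;0.02 0.001 0 -0.0048 0;0.02 0.001 0 -0.0048 0;0.02 0.001 0 -0.0048 0;0.02 0.0013 0 -0.0048 0;0.02 0.0013 0 -0.0048 0;0.02 0.0013 0 -0.0048 0;0.02 0.0013 0 -0.0048 0")

```text
t: 11.67
position: [0.4791, -0.0224, 0.1373]
eef_rot: [-0.0, 0.686, 0.727, -0.0]
contact_force: [5.0, 0.9, -16.1]
finger_gap: 0.0289
grip_force: 70.2
```

Run:
```python
from h import *
im=imaging.grab_frame("side"); cv2.imwrite("pics/side4.png",im[160:320,180:340].repeat(3,0).repeat(3,1))
```

```text
(no output)
```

View pics/side4.png

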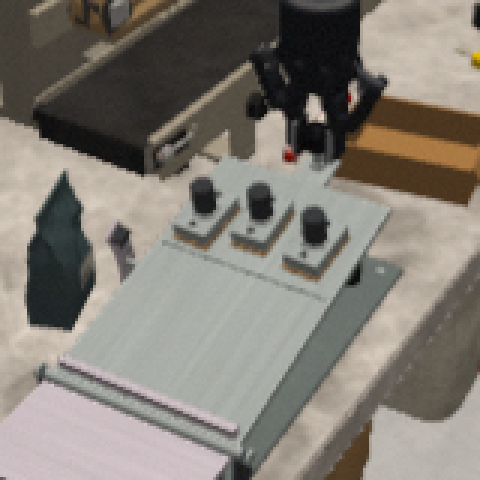

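The plate is rising with all the sleds still in place. Continuing to the stop.

Request:
drive_effector(segments="0.02 0.0016 0 -0.0046 0;0.02 0.0016 0 -0.0046 0;0.02 0.0016 0 -0.0046 0;0.02 0.0016 0 -0.0046 0;0.02 0.0019 0 -0.0045 0;0.02 0.0019 0 -0.0045 0;0.02 0.0019 0 -0.0045 0;0.02 0.0019 0 -0.0045 0;0.02 0.0022 0 -0.0044 0;0.02 0.0022 0 -0.0044 0;0.02 0.0022 0 -0.0044 0;0.02 0.0022 0 -0.0044 0")

```text
t: 12.72
position: [0.4779, 0.0006, 0.1923]
eef_rot: [-0.001, 0.686, 0.727, -0.0]
contact_force: [5.9, 1.3, -15.7]
finger_gap: 0.0291
grip_force: 70.0
```

Request:
drive_effector(segments="0.02 0.0025 0 -0.0043 0;0.02 0.0025 0 -0.0043 0;0.02 0.0025 0 -0.0043 0;0.02 0.001 0 -0.002 0;0.02 0 0 0 0;0.02 0 0 0 0")

```text
t: 13.22
position: [0.4775, 0.0095, 0.2078]
eef_rot: [-0.001, 0.686, 0.727, 0.0]
contact_force: [-0.7, 5.8, -8.8]
finger_gap: 0.0284
grip_force: 70.6
```

Run:
```python
from h import *
im=imaging.grab_frame("side"); cv2.imwrite("pics/side5.png",im[130:320,170:360].repeat(3,0).repeat(3,1))
```

```text
(no output)
```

View pics/side5.png

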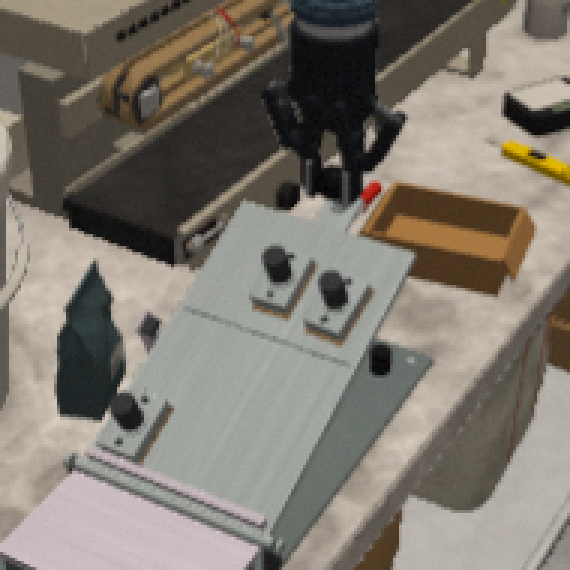

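The far-lane sled (crop (128,415)) has slid to the stop bar and the other two held. I nudge further to make sure the plate is at its stop.

Request:
drive_effector(segments="0.02 0.0015 0 -0.003 0;0.02 0.0015 0 -0.003 0;0.02 0 0 0 0")

```text
t: 13.52
position: [0.4774, 0.0125, 0.213]
eef_rot: [-0.001, 0.686, 0.727, 0.0]
contact_force: [0.5, 5.5, -13.6]
finger_gap: 0.029
grip_force: 70.5
```

Request:
drive_effector(segments="0.02 0.001 0 -0.002 0;0.02 0 0 0 0;0.02 0 0 0 0;0.02 0 0 0 0")

```text
t: 13.85
position: [0.4772, 0.0142, 0.2149]
eef_rot: [-0.002, 0.686, 0.727, 0.001]
contact_force: [2.9, 9.1, -13.9]
finger_gap: 0.0288
grip_force: 70.5
```

Run:
```python
from h import *
H=np.array([.4799,-.035])+.315*np.array([-.058,.9983]); yx=np.array([-.058,.9983]); xx=np.array([.9983,.058])
def pt(x,d,h,a): # d from hinge, h above top
    s=d*np.cos(a)-(h+.004)*np.sin(a); z=.046+d*np.sin(a)+(h+.004)*np.cos(a)
    q=H+x*xx-s*yx; return [q[0],q[1],z]
for a in(.38,.4,.42,.436): print(a,[px("side",pt(x,.29,0,a)).round(1) for x in(.09,-.09)],[px("top",pt(x,.29,0,a)).round(1) for x in(.09,-.09)])
im=imaging.grab_frame("side"); cv2.imwrite("pics/side6.png",cv2.resize(im[180:230,240:320],None,fx=7,fy=7,interpolation=cv2.INTER_CUBIC))
```

```text
0.38 [array([251.2, 197.9]), array([309. , 215.4])] [array([246.2, 193.5]), array([249.4, 257.7])]
0.4 [array([250.8, 196.6]), array([308.8, 214.2])] [array([245.3, 193.3]), array([248.4, 257.9])]
0.42 [array([250.3, 195.5]), array([308.5, 213. ])] [array([244.3, 193.2]), array([247.4, 258.1])]
0.436 [array([249.9, 194.5]), array([308.3, 212. ])] [array([243.4, 193.1]), array([246.6, 258.3])]
```

View pics/side6.png

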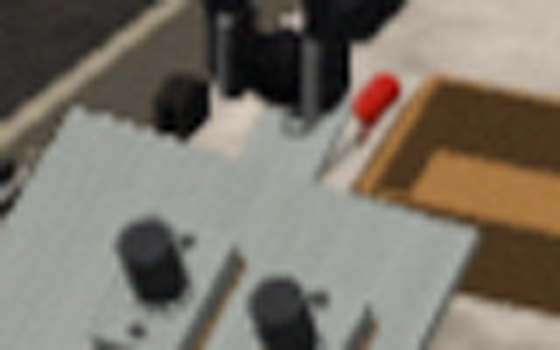

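The plate corners sit at (250.2,194.8) and (308.2,213.1), which puts the tilt at about 0.42–0.435. One more small push will confirm the stop by force.

Request:
drive_effector(segments="0.02 0.001 0 -0.002 0;0.02 0.001 0 -0.002 0;0.02 0 0 0 0;0.02 0 0 0 0;0.02 0 0 0 0", clamp_n=90)

```text
t: 14.32
position: [0.4771, 0.0158, 0.2176]
eef_rot: [-0.002, 0.686, 0.727, 0.001]
contact_force: [6.8, 7.5, -21.3]
finger_gap: 0.0279
grip_force: 92.3
```

At 21 N, above the hinge drag, the plate is on its stop. Now I lower it gently.

Request:
drive_effector(segments="0.02 -0.0025 0 0.0043 0;0.02 -0.0025 0 0.0043 0;0.02 -0.0025 0 0.0043 0;0.02 -0.0025 0 0.0043 0;0.02 -0.0022 0 0.0044 0;0.02 -0.0022 0 0.0044 0;0.02 -0.0022 0 0.0044 0;0.02 -0.0022 0 0.0044 0;0.02 -0.0019 0 0.0045 0;0.02 -0.0019 0 0.0045 0;0.02 -0.0019 0 0.0045 0;0.02 -0.0019 0 0.0045 0", clamp_n=70)

```text
t: 15.32
position: [0.4786, -0.0095, 0.1679]
eef_rot: [-0.003, 0.686, 0.727, 0.001]
contact_force: [-6.8, 11.5, -0.9]
finger_gap: 0.0285
grip_force: 94.0
```

Request:
drive_effector(segments="0.02 -0.0016 0 0.0046 0;0.02 -0.0016 0 0.0046 0;0.02 -0.0016 0 0.0046 0;0.02 -0.0016 0 0.0046 0;0.02 -0.0013 0 0.0048 0;0.02 -0.0013 0 0.0048 0;0.02 -0.0013 0 0.0048 0;0.02 -0.0013 0 0.0048 0;0.02 -0.001 0 0.0048 0;0.02 -0.001 0 0.0048 0;0.02 -0.001 0 0.0048 0;0.02 -0.001 0 0.0048 0")

```text
t: 16.32
position: [0.48, -0.0322, 0.1127]
eef_rot: [0.002, 0.686, 0.728, -0.005]
contact_force: [-14.7, -19.6, 5.9]
finger_gap: 0.028
grip_force: 92.8
```

Request:
drive_effector(segments="0.02 -0.001 0 0.0045 0;0.02 -0.001 0 0.0045 0;0.02 -0.0007 0 0.0045 0;0.02 -0.0007 0 0.0045 0;0.02 -0.0007 0 0.0045 0;0.02 -0.0007 0 0.0035 0;0.02 -0.0005 0 0.0035 0;0.02 0 0 0 0")

```text
t: 16.98
position: [0.4805, -0.0362, 0.0882]
eef_rot: [-0.002, 0.686, 0.728, -0.005]
contact_force: [-39.0, -9.4, 54.1]
finger_gap: 0.0281
grip_force: 98.2
```

The 54 N reaction means the plate is bottomed. I relax, release and lift clear.

Request:
drive_effector(segments="0.02 0 0 -0.003 0;0.02 0 0 -0.003 0")

```text
t: 17.15
position: [0.4801, -0.0362, 0.089]
eef_rot: [0.001, 0.686, 0.727, -0.004]
contact_force: [-5.9, -15.4, -10.9]
finger_gap: 0.0283
grip_force: 91.6
```

Request:
drive_effector(segments="0.06 0 0 0 0;0.06 0 0 0 0;0.06 0 0 0 0;0.06 0 0 0 0;0.06 0 0 -0.03 0;0.06 0 0 -0.04 0;0.06 0 0 -0.04 0;0.06 0 0 0 0;0.06 0 0 0 0", clamp_n=40)

```text
t: 17.9
position: [0.4829, -0.0331, 0.2004]
eef_rot: [0.004, 0.686, 0.728, 0.002]
contact_force: [0.2, -0.0, -0.6]
finger_gap: 0.06
grip_force: 0.0
```

Run:
```python
from h import *
i=imaging.grab_frame("side"); t=imaging.grab_frame("top"); cv2.imwrite("pics/s7.png",i); cv2.imwrite("pics/t7.png",t)
a=cv2.resize(i[170:320,160:340],None,fx=2.6,fy=2.6); b=cv2.resize(t[182:268,120:355],None,fx=3.4,fy=3.4,interpolation=cv2.INTER_CUBIC)[:,:, :]
cv2.imwrite("pics/v7.png",np.vstack([np.pad(a[:,:,:],((0,0),(0,799-468),(0,0)))[:308],b[:, :799]]))
m=pose()[1].as_matrix(); print(pose()[0],get_state()["joints"].round(2))
for box in((170,180,310,330),):
    for c,s in blobs(i,box): print(c.round(1),s)
```

```text
[ 0.48046261 -0.03243919  0.19636876] [-0.3  -0.1   2.03 -0.    1.22 -0.36]
[221.5 194.9] [  20    0   72   38 1387]
[275.9 182.7] [104   0   5   7  28]
[299.3 184.4] [126   0  10  12  64]
[265.5 194.8] [92 11  8  9 59]
[238.3 205.4] [64 23  8  6 18]
[231.7 213.1] [61 29  3  8 15]
[286.4 219.2] [112  35  10  10  80]
[198.7 249. ] [ 19  39  22  51 651]
[267.9 237.3] [95 52  7 11 63]
[220.2 238.9] [48 56  5  7 18]
[285.8 244.7] [113  59   7  12  66]
[216.6 267.3] [43 81  9 13 81]
[260.  317.4] [ 88 133   6  10  43]
[173.7 319.3] [  2 137   5   5  15]
[250.2 324.9] [ 76 139   8  11  30]
```

View pics/v7.png

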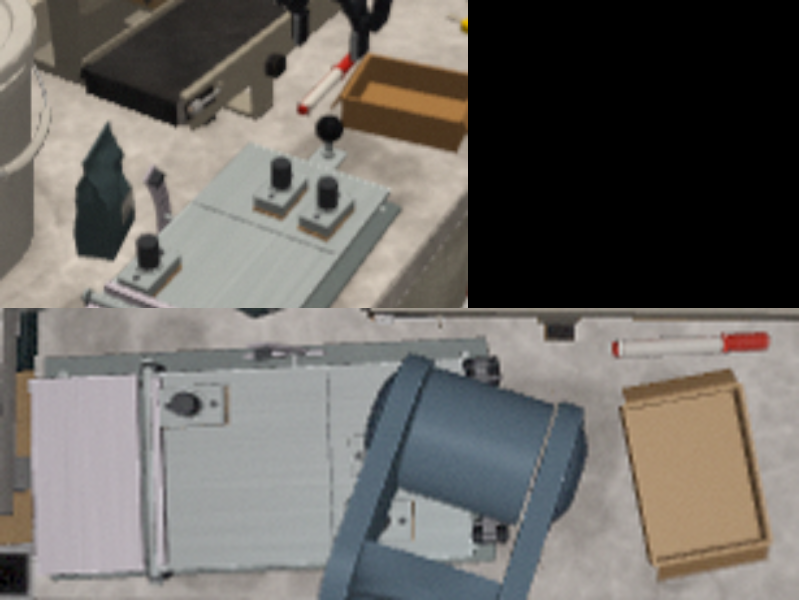

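The plate is flat: the knob is back at (286.4,219.2). Two sleds held uphill, and the slid one's post is at top-crop (184,96), side (216.6,267.3).

Run:
```python
from h import *
print(onz("top",(120+184.5/3.4-.5,182+96.5/3.4-.5),.086),onz("side",(216.6,267.3),.086),"mid",onz("side",(267.9,237.3),.086),"B",onz("side",(285.8,244.7),.086))
p=onz("side",(216.6,267.3),.086); print(to([p[0],p[1],.17]))
im=cv2.imread("pics/t7.png"); hsv=cv2.cvtColor(im,cv2.COLOR_BGR2HSV)
m=cv2.inRange(hsv,(8,80,60),(22,255,255)); m[:,:295]=0; m[:195]=0; m[265:]=0; m[:,350:]=0
c=max(cv2.findContours(m,0,2)[0],key=cv2.contourArea); b=cv2.minAreaRect(c); print(b,[onz("top",q,.046)[:2].round(3).tolist() for q in cv2.boxPoints(b)],onz("top",b[0],.03))
```

```text
[0.52332392 0.24017204 0.086     ] [0.52223244 0.24084654 0.086     ] mid [0.47871569 0.06851714 0.086     ] B [0.42038261 0.07048916 0.086     ]
[0.27037263 0.05769918 0.0263546 ]
((324.0382995605469, 230.32608032226562), (56.882080078125, 36.15941619873047), 79.2156982421875) [[0.541, -0.144], [0.562, -0.254], [0.389, -0.287], [0.368, -0.177]] [ 0.46492369 -0.21753874  0.03      ]
```

Request:
drive_effector(segments="0.05 0.0386 0.0083 0 0;0.05 0.0386 0.0083 0 0;0.05 0.0386 0.0083 0 0;0.05 0.0386 0.0083 0 0;0.05 0.0386 0.0083 0.006 0;0.05 0.0386 0.0083 0.01 0;0.05 0.0386 0.0083 0.01 0;0.05 0 0 0 0;0.05 0 0 0 0;0.05 0 0 0 0")

```text
t: 18.83
position: [0.522, 0.2402, 0.1689]
eef_rot: [-0.001, 0.686, 0.728, -0.001]
contact_force: [-0.4, -0.1, 0.4]
finger_gap: 0.0497
grip_force: 0.0
```

Run:
```python
from h import *
print(to([.5228,.2405,.094]))
```

```text
[0.00028628 0.00106274 0.07489508]
```

Request:
drive_effector(segments="0.05 0 0.001 0.025 0;0.05 0 0 0.03 0;0.05 0 0 0.02 0;0.05 0 0 0 0;0.015 0 0 0 0;0.015 0 0 0 0;0.015 0 0 0 0;0.015 0 0 0 0;0.015 0 0 0 0;0.015 0 0 0 0", clamp_n=40)

```text
t: 19.67
position: [0.5254, 0.2403, 0.0976]
eef_rot: [0.001, 0.686, 0.727, 0.001]
contact_force: [-0.7, -4.2, 6.9]
finger_gap: 0.0205
grip_force: 39.8
```

Request:
drive_effector(segments="0.015 0 0 -0.01 0;0.015 0 0 -0.02 0;0.015 0 0 -0.035 0;0.015 0 0 -0.035 0;0.015 0 0 -0.03 0;0.015 0 0 0 0;0.015 0 0 0 0")

```text
t: 20.25
position: [0.5246, 0.2412, 0.2282]
eef_rot: [0.001, 0.686, 0.727, 0.002]
contact_force: [-0.1, 0.5, -3.0]
finger_gap: 0.0209
grip_force: 39.6
```

Run:
```python
from h import *
print(to([.465,-.2165,.16]), get_state()["joints"].round(2))
```

```text
[-0.45354977 -0.0865522   0.06716758] [0.23 0.1  1.77 0.   1.27 0.18]
```

Request:
drive_effector(segments="0.015 -0.02 -0.004 0 0;0.015 -0.038 -0.0072 0 0;0.015 -0.038 -0.0072 0 0;0.015 -0.038 -0.0072 0 0;0.015 -0.038 -0.0072 0 0;0.015 -0.038 -0.0072 0 0;0.015 -0.038 -0.0072 0 0;0.015 -0.038 -0.0072 0 0;0.015 -0.038 -0.0072 0 0;0.015 -0.038 -0.0072 0 0;0.015 -0.038 -0.0072 0 0;0.015 -0.038 -0.0072 0 0")

```text
t: 21.25
position: [0.4645, -0.2023, 0.2234]
eef_rot: [-0.002, 0.686, 0.727, 0.0]
contact_force: [0.9, 0.1, -1.3]
finger_gap: 0.0205
grip_force: 39.5
```

Request:
drive_effector(segments="0.015 -0.016 -0.003 0.02 0;0.015 0 0 0.03 -0.125;0.015 0 0 0.02 0;0.015 0 0 0 0;0.015 0 0 0 0")

```text
t: 21.67
position: [0.4626, -0.2164, 0.1532]
eef_rot: [-0.003, 0.64, 0.769, 0.0]
contact_force: [-0.1, -0.2, -1.1]
finger_gap: 0.0207
grip_force: 39.5
```

Run:
```python
from h import *
print(to([.465,-.2165,.052]), get_state()["position"])
i=imaging.grab_frame("side"); cv2.imwrite("pics/s8.png",cv2.resize(i[120:270,240:400],None,fx=3.5,fy=3.5))
```

```text
[-0.0010439   0.00270471  0.10116055] [ 0.46260308 -0.21635506  0.15317359]
```

View pics/s8.png

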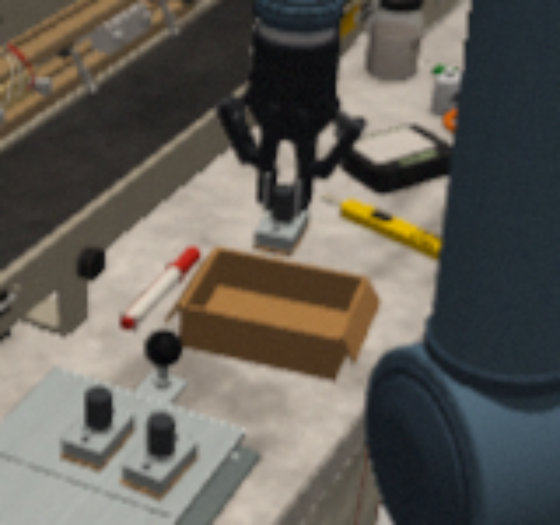

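The sled hangs level above the carton, and the two held sleds haven't moved. Lowering it in.

Request:
drive_effector(segments="0.015 0 0.002 0.025 0;0.015 0 0 0.025 0;0.015 0 0 0.025 0;0.015 0 0 0.015 0;0.015 0 0 0.007 0;0.015 0 0 0 0;0.015 0 0 0 0")

```text
t: 22.3
position: [0.4671, -0.2178, 0.06]
eef_rot: [0.001, 0.639, 0.769, 0.0]
contact_force: [-0.1, -0.4, -2.0]
finger_gap: 0.0206
grip_force: 39.6
```

Request:
drive_effector(segments="0.015 0 0 0.003 0;0.015 0 0 0.003 0;0.015 0 0 0.002 0;0.015 0 0 0.002 0;0.015 0 0 0 0;0.015 0 0 0 0")

```text
t: 22.8
position: [0.4681, -0.2187, 0.0515]
eef_rot: [0.002, 0.639, 0.769, 0.0]
contact_force: [-1.8, 1.5, 12.0]
finger_gap: 0.0205
grip_force: 41.0
```

Contact with the floor shows as a 12 N reaction. I release, rise and back away.

Request:
drive_effector(segments="0.015 0 0 -0.001 0;0.035 0 0 0 0;0.045 0 0 0 0;0.045 0 0 0 0;0.045 0 0 -0.015 0;0.045 0 0 -0.03 0;0.045 0 0 -0.04 0;0.045 0 0 -0.04 0;0.045 0 0 -0.04 0;0.045 0 0 0 0;0.045 0 0 0 0")

```text
t: 23.72
position: [0.4674, -0.2183, 0.2175]
eef_rot: [0.003, 0.64, 0.769, 0.0]
contact_force: [-0.8, -0.1, -0.7]
finger_gap: 0.0451
grip_force: 0.0
```

Request:
drive_effector(segments="0.045 -0.04 0 0 0;0.045 -0.04 0 0 0;0.045 -0.04 0 0 0;0.045 -0.04 0 0 0;0.045 -0.04 0 0 0;0.045 -0.04 0 0 0;0.045 -0.04 0 0 0;0.045 0 0 0 0;0.045 0 0 0 0;0.045 0 0 0 0")

```text
t: 24.55
position: [0.5164, -0.4916, 0.212]
eef_rot: [-0.002, 0.64, 0.769, 0.001]
contact_force: [0.8, 0.4, 0.5]
finger_gap: 0.045
grip_force: 0.0
```

Run:
```python
from h import *
i=imaging.grab_frame("side"); t=imaging.grab_frame("top")
cv2.imwrite("pics/v9.png",np.vstack([cv2.resize(i[150:300,160:395],None,fx=2.2,fy=2.2),cv2.resize(t[182:268,120:355],None,fx=2.2,fy=2.2)]))
```

```text
(no output)
```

View pics/v9.png

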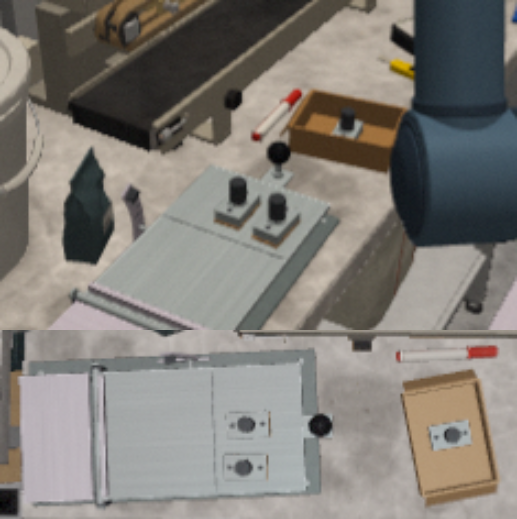

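The plate lies flat with two sleds uphill of the line, and the slid sled stands upright in the carton at view (450,435). The bystanders have not moved, so I hand in.

```bash
python3 -c "
from plant import r, imaging, job, get_state
print(job.job_done())"
```

```text
the job is handed in; nothing more can be done
None
```

The slide-angle test is done and handed in after about 25 s of robot time: one sled (the far lane, x > 0) slid and now stands in the carton, the other two held and stand uphill of the line on the flat plate; no verdict came back.

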